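# Refill the coffee pod rack

## Task

Fill every empty pocket of the sloping coffee-pod rack with a spare pod from the worktop, each pushed or set fully home with its lid outwards, leaving the pods already in the rack where they are and the left-over spare standing on the worktop. Then press the red refill plunger on the stand all the way down once the rack is full, and let it spring back up. Do not knock any pod over or shift the jars, cup and other things around.

Things in the scene. Friction and masses are not known exactly. Their poses are not given: they have to be found in the camera images.
- pod_a: Coffee pod, one of seven alike: white upright cylinder 40 mm in diameter and 52 mm tall with a terracotta band and a copper and brass lid, 20 to 45 g; foot chamfered to 36 mm over the lowest 5 mm. Origin at the centre of its underside, z along its axis towards the lid. Starts in one of the rack's pockets; leave it there.
- pod_b: Coffee pod, one of seven alike: white upright cylinder 40 mm in diameter and 52 mm tall with a terracotta band and a copper and brass lid, 20 to 45 g; foot chamfered to 36 mm over the lowest 5 mm. Origin at the centre of its underside, z along its axis towards the lid. Starts in one of the rack's pockets; leave it there.
- pod_c: Coffee pod, one of seven alike: white upright cylinder 40 mm in diameter and 52 mm tall with a terracotta band and a copper and brass lid, 20 to 45 g; foot chamfered to 36 mm over the lowest 5 mm. Origin at the centre of its underside, z along its axis towards the lid. Starts in one of the rack's pockets; leave it there.
- pod_d: Coffee pod, one of seven alike: white upright cylinder 40 mm in diameter and 52 mm tall with a terracotta band and a copper and brass lid, 20 to 45 g; foot chamfered to 36 mm over the lowest 5 mm. Origin at the centre of its underside, z along its axis towards the lid. A spare: starts standing upright on the worktop among the jars and mug.
- pod_e: Coffee pod, one of seven alike: white upright cylinder 40 mm in diameter and 52 mm tall with a terracotta band and a copper and brass lid, 20 to 45 g; foot chamfered to 36 mm over the lowest 5 mm. Origin at the centre of its underside, z along its axis towards the lid. A spare: starts standing upright on the worktop among the jars and mug.
- pod_f: Coffee pod, one of seven alike: white upright cylinder 40 mm in diameter and 52 mm tall with a terracotta band and a copper and brass lid, 20 to 45 g; foot chamfered to 36 mm over the lowest 5 mm. Origin at the centre of its underside, z along its axis towards the lid. A spare: starts standing upright on the worktop among the jars and mug.
- pod_g: Coffee pod, one of seven alike: white upright cylinder 40 mm in diameter and 52 mm tall with a terracotta band and a copper and brass lid, 20 to 45 g; foot chamfered to 36 mm over the lowest 5 mm. Origin at the centre of its underside, z along its axis towards the lid. A spare: starts standing upright on the worktop among the jars and mug.
- pocket_1 (a point): Floor centre of pocket 1 of the pod rack (lower row, nearer the robot; left seen from the robot). Square, 44 x 44 mm, 24 mm deep. z: the board's outward normal, leaning 25 degrees from vertical towards the robot; x up the slope; y left along the row. A seated pod's origin is within 3 mm of this point, its axis along z; 28 mm of it stands out of the board.
- pocket_2 (a point): Floor centre of pocket 2 of the pod rack (lower row, nearer the robot; middle seen from the robot). Square, 44 x 44 mm, 24 mm deep. z: the board's outward normal, leaning 25 degrees from vertical towards the robot; x up the slope; y left along the row. A seated pod's origin is within 3 mm of this point, its axis along z; 28 mm of it stands out of the board.
- pocket_3 (a point): Floor centre of pocket 3 of the pod rack (lower row, nearer the robot; right seen from the robot). Square, 44 x 44 mm, 24 mm deep. z: the board's outward normal, leaning 25 degrees from vertical towards the robot; x up the slope; y left along the row. A seated pod's origin is within 3 mm of this point, its axis along z; 28 mm of it stands out of the board.
- pocket_4 (a point): Floor centre of pocket 4 of the pod rack (upper row; left seen from the robot). Square, 44 x 44 mm, 24 mm deep. z: the board's outward normal, leaning 25 degrees from vertical towards the robot; x up the slope; y left along the row. A seated pod's origin is within 3 mm of this point, its axis along z; 28 mm of it stands out of the board.
- pocket_5 (a point): Floor centre of pocket 5 of the pod rack (upper row; middle seen from the robot). Square, 44 x 44 mm, 24 mm deep. z: the board's outward normal, leaning 25 degrees from vertical towards the robot; x up the slope; y left along the row. A seated pod's origin is within 3 mm of this point, its axis along z; 28 mm of it stands out of the board.
- pocket_6 (a point): Floor centre of pocket 6 of the pod rack (upper row; right seen from the robot). Square, 44 x 44 mm, 24 mm deep. z: the board's outward normal, leaning 25 degrees from vertical towards the robot; x up the slope; y left along the row. A seated pod's origin is within 3 mm of this point, its axis along z; 28 mm of it stands out of the board.
- rack: Light wood board of the pod rack, 144 mm along the slope x 214 mm wide x 30 mm thick, sloping 25 degrees down towards the robot on a dark fixed stand, with six pockets in two rows of three, 70 mm apart both ways. Origin: centre of its underside, 50 mm above the worktop. Axes as the pockets'. It does not move in a run. Which pockets are empty varies.
- plunger_top (a point): Centre of the top of the red refill plunger, 30 mm in diameter, on a dark pillar (50 mm square, 55 mm tall) at the right end of the pod stand; z up. It moves down with the plunger: straight down 14 mm to its stop, and a spring brings it back up.
- plunger (a joint): Travel of the refill plunger in m: 0 is up (at rest), 0.014 fully down; needs about 9 N at the end of its stroke.
- sugar_jar: Glass sugar jar with a wooden cap, 60 mm in diameter, 105 mm tall. Stands loose; not to be disturbed. Origin at the centre of its underside, z up.
- mug: Blue ceramic cup, 68 mm across the rim, 80 mm tall. Stands loose; not to be disturbed. Origin at the centre of its underside, z up.
- honey_jar: Amber jar with a yellow cap, 58 mm in diameter, 78 mm tall. Stands loose; not to be disturbed. Origin at the centre of its underside, z up.
- syrup: Green syrup bottle, 62 mm in diameter, 210 mm tall, behind the stand. Stands loose; not to be disturbed. Origin at the centre of its underside, z up.
- tea_tin: Green tea tin, 72 mm in diameter, 95 mm tall, behind the stand. Stands loose; not to be disturbed. Origin at the centre of its underside, z up.
- bowl: White bowl, 110 mm across, 45 mm tall, right of the stand. Stands loose; not to be disturbed. Origin at the centre of its underside, z up.
- teaspoon: Teaspoon, 150 mm long, lying in front of the stand; not to be disturbed. Origin at its underside, x along it towards the bowl of the spoon.

How it is judged (in metres and radians):
On the way, in this order (a step that is already met when the one before it is completed fails the run):
1. all six pockets hold a pod, fully home, and the fingers have let go (((distance between pod_a and pocket_1 below 0.008 m and angle between the z axis of pod_a and the z axis of pocket_1, either way round below 0.25 rad) or (distance between pod_b and pocket_1 below 0.008 m and angle between the z axis of pod_b and the z axis of pocket_1, either way round below 0.25 rad) or (distance between pod_c and pocket_1 below 0.008 m and angle between the z axis of pod_c and the z axis of pocket_1, either way round below 0.25 rad) or (distance between pod_d and pocket_1 below 0.008 m and angle between the z axis of pod_d and the z axis of pocket_1, either way round below 0.25 rad) or (distance between pod_e and pocket_1 below 0.008 m and angle between the z axis of pod_e and the z axis of pocket_1, either way round below 0.25 rad) or (distance between pod_f and pocket_1 below 0.008 m and angle between the z axis of pod_f and the z axis of pocket_1, either way round below 0.25 rad) or (distance between pod_g and pocket_1 below 0.008 m and angle between the z axis of pod_g and the z axis of pocket_1, either way round below 0.25 rad)) and ((distance between pod_a and pocket_2 below 0.008 m and angle between the z axis of pod_a and the z axis of pocket_2, either way round below 0.25 rad) or (distance between pod_b and pocket_2 below 0.008 m and angle between the z axis of pod_b and the z axis of pocket_2, either way round below 0.25 rad) or (distance between pod_c and pocket_2 below 0.008 m and angle between the z axis of pod_c and the z axis of pocket_2, either way round below 0.25 rad) or (distance between pod_d and pocket_2 below 0.008 m and angle between the z axis of pod_d and the z axis of pocket_2, either way round below 0.25 rad) or (distance between pod_e and pocket_2 below 0.008 m and angle between the z axis of pod_e and the z axis of pocket_2, either way round below 0.25 rad) or (distance between pod_f and pocket_2 below 0.008 m and angle between the z axis of pod_f and the z axis of pocket_2, either way round below 0.25 rad) or (distance between pod_g and pocket_2 below 0.008 m and angle between the z axis of pod_g and the z axis of pocket_2, either way round below 0.25 rad)) and ((distance between pod_a and pocket_3 below 0.008 m and angle between the z axis of pod_a and the z axis of pocket_3, either way round below 0.25 rad) or (distance between pod_b and pocket_3 below 0.008 m and angle between the z axis of pod_b and the z axis of pocket_3, either way round below 0.25 rad) or (distance between pod_c and pocket_3 below 0.008 m and angle between the z axis of pod_c and the z axis of pocket_3, either way round below 0.25 rad) or (distance between pod_d and pocket_3 below 0.008 m and angle between the z axis of pod_d and the z axis of pocket_3, either way round below 0.25 rad) or (distance between pod_e and pocket_3 below 0.008 m and angle between the z axis of pod_e and the z axis of pocket_3, either way round below 0.25 rad) or (distance between pod_f and pocket_3 below 0.008 m and angle between the z axis of pod_f and the z axis of pocket_3, either way round below 0.25 rad) or (distance between pod_g and pocket_3 below 0.008 m and angle between the z axis of pod_g and the z axis of pocket_3, either way round below 0.25 rad)) and ((distance between pod_a and pocket_4 below 0.008 m and angle between the z axis of pod_a and the z axis of pocket_4, either way round below 0.25 rad) or (distance between pod_b and pocket_4 below 0.008 m and angle between the z axis of pod_b and the z axis of pocket_4, either way round below 0.25 rad) or (distance between pod_c and pocket_4 below 0.008 m and angle between the z axis of pod_c and the z axis of pocket_4, either way round below 0.25 rad) or (distance between pod_d and pocket_4 below 0.008 m and angle between the z axis of pod_d and the z axis of pocket_4, either way round below 0.25 rad) or (distance between pod_e and pocket_4 below 0.008 m and angle between the z axis of pod_e and the z axis of pocket_4, either way round below 0.25 rad) or (distance between pod_f and pocket_4 below 0.008 m and angle between the z axis of pod_f and the z axis of pocket_4, either way round below 0.25 rad) or (distance between pod_g and pocket_4 below 0.008 m and angle between the z axis of pod_g and the z axis of pocket_4, either way round below 0.25 rad)) and ((distance between pod_a and pocket_5 below 0.008 m and angle between the z axis of pod_a and the z axis of pocket_5, either way round below 0.25 rad) or (distance between pod_b and pocket_5 below 0.008 m and angle between the z axis of pod_b and the z axis of pocket_5, either way round below 0.25 rad) or (distance between pod_c and pocket_5 below 0.008 m and angle between the z axis of pod_c and the z axis of pocket_5, either way round below 0.25 rad) or (distance between pod_d and pocket_5 below 0.008 m and angle between the z axis of pod_d and the z axis of pocket_5, either way round below 0.25 rad) or (distance between pod_e and pocket_5 below 0.008 m and angle between the z axis of pod_e and the z axis of pocket_5, either way round below 0.25 rad) or (distance between pod_f and pocket_5 below 0.008 m and angle between the z axis of pod_f and the z axis of pocket_5, either way round below 0.25 rad) or (distance between pod_g and pocket_5 below 0.008 m and angle between the z axis of pod_g and the z axis of pocket_5, either way round below 0.25 rad)) and ((distance between pod_a and pocket_6 below 0.008 m and angle between the z axis of pod_a and the z axis of pocket_6, either way round below 0.25 rad) or (distance between pod_b and pocket_6 below 0.008 m and angle between the z axis of pod_b and the z axis of pocket_6, either way round below 0.25 rad) or (distance between pod_c and pocket_6 below 0.008 m and angle between the z axis of pod_c and the z axis of pocket_6, either way round below 0.25 rad) or (distance between pod_d and pocket_6 below 0.008 m and angle between the z axis of pod_d and the z axis of pocket_6, either way round below 0.25 rad) or (distance between pod_e and pocket_6 below 0.008 m and angle between the z axis of pod_e and the z axis of pocket_6, either way round below 0.25 rad) or (distance between pod_f and pocket_6 below 0.008 m and angle between the z axis of pod_f and the z axis of pocket_6, either way round below 0.25 rad) or (distance between pod_g and pocket_6 below 0.008 m and angle between the z axis of pod_g and the z axis of pocket_6, either way round below 0.25 rad)) and contact force between each of pod_a, pod_b, pod_c, pod_d, pod_e, pod_f, pod_g and the fingers below 0.1 N), for 0.2 s.
2. the plunger is pressed fully down (value of joint plunger above 0.0122 m), for 0.05 s.
At the end, for the whole second after the job is handed in: Each of the six pockets holds a pod whose origin is within 8 mm of the pocket's floor centre and whose axis is within 0.25 rad of the pocket's; pods at rest and released; at least one spare stands upright on the worktop; the plunger is back up (under 3 mm) (all of step 1 and linear speed of each of pod_a, pod_b, pod_c, pod_d, pod_e, pod_f, pod_g below 0.02 m/s and ((height (world z) of pod_d below 0.006 m and angle between pod_d's own z axis and vertical below 0.1 rad) or (height (world z) of pod_e below 0.006 m and angle between pod_e's own z axis and vertical below 0.1 rad) or (height (world z) of pod_f below 0.006 m and angle between pod_f's own z axis and vertical below 0.1 rad) or (height (world z) of pod_g below 0.006 m and angle between pod_g's own z axis and vertical below 0.1 rad)) and value of joint plunger below 0.003 m); the robot touches nothing.
It fails at once if a pod that was already in the rack is moved by more than 15 mm (distance of any of pod_a, pod_b, pod_c from where it was at the start of the episode above 0.015 m).
It fails at once if a pod is knocked over (its axis more than 1 rad from upright) (angle between any of pod_a, pod_b, pod_c, pod_d, pod_e, pod_f, pod_g's own z axis and vertical above 1 rad).
It fails at once if a bystander is shifted by more than 25 mm (distance of any of sugar_jar, mug, honey_jar, syrup, tea_tin, teaspoon, bowl from where it was at the start of the episode above 0.025 m).
It also fails if it takes over 72 s, if anything falls off the work surface, if the arm or the gripper's body presses on something with over 40 N, if the wrist force passes 120 N, or if a joint passes its speed limit or range.

## Robot

A 7-joint arm with a two-finger parallel gripper is mounted at the origin on the work surface. World frame = base frame: x ahead of the robot, y to its left, z up, the work surface at z = 0. Lengths are in m, angles in degrees, forces in N, time in s.
With the tool pointing down it reaches from about 0.425 to 0.875 m from the base axis. Payload 4.7 kg.
Tool frame: the origin (TCP) lies on the centre line of the jaws, within the pads' length; the fingertips stand 17 mm ahead of it and the grasp point (between the pads) lies 2 mm behind it; z points along the fingers, y is the line along which they close (so a half turn about z gives the same grasp; the last joint's range is limited). The gripper opens to 87 mm and grips with 3 to 60 N. Pads are 19 mm wide; open, the fingers measure 117 mm over their backs; the gripper's body (75 mm by 190 mm) begins 51 mm behind the grasp point.
Start: joints at [0.808, 18.392, -4.016, 83.108, 1.295, 78.541, -3.26], TCP at [0.65, -0, 0.24] pointing down, gripper open.
Joint ranges: [-163.93, 163.93], [-17.29, 119.83], [-79.2, 71.16], [3.27, 140.29], [-89.18, 269.18], [5.43, 117.66], [-154.24, 154.24]. Speed limits (degrees/s): [147.25, 147.25, 180, 180, 180, 180, 180].

## Interface

Orientations are given as [roll, pitch, yaw] about the fixed x, y, z axes, in that order (R = Rz(yaw) Ry(pitch) Rx(roll)).
In Python, from cell import env, read_camera gives the robot as it stands.
- The arm moves only by the shell command python3 -m jog 'ROWS' [FORCE]. ROWS is JSON, a list of rows, each a list of 5 numbers: the opening, from 0 (shut) to 1 (fully open), then the shift along the tool's x, y, z each as a share of 0.02 m, from -1 to 1, then the turn about the tool's z as a share of 45 degrees, from -1 to 1. In form: [[gripper, x, y, z, yaw], ...]. A call has 1 to 12 rows; each row shifts and turns the commanded pose from where the row before left it, along the tool's axes as they then stand; what a row does not reach is not made up. A row lasts 1/12 s, in which the tool goes at most 41.7 mm and 7.16 degrees, less where a joint would pass 70% of its speed; a pose out of reach is approached as far as the arm can. A call with a number of a shift or a turn outside -1 to 1 is refused whole. A call with a gripper value outside its range is refused whole. The fingers move at their own pace and stop on an object; FORCE is the grip in N (left out, the last holds). Time passes only in rows, so rows that do not move let the fingers close. It gives the time, the measured TCP pose, the force, the opening and the grip force at its end, in the units of the state.
- env.get_obs(): the state, without advancing time (a new reading comes with each control period).
- read_camera(name): name is "scene" or "side" or "wrist"; returns a dict with "color" (420x560x3 uint8, red, green, blue), "range_z" (420x560 float32, m along the optical axis (not along the pixel's ray), 0 where there is no reading), "mtx" (3x3 intrinsics, pixels), "world_from_camera" (4x4, takes a point from camera to world coordinates); the wrist camera has in their place "T_tool_cam" (4x4, takes a point from camera to tool coordinates, whose origin is the TCP and whose axes are the flange's). Camera axes: x right, y down, z forward; pixel columns grow to the right and rows downward; lengths in m; the calibration is good to about 2 mm. A picture is of the moment at which its call begins: read the wrist's pose just before it.
- env.sign_off(): hands the job in; it is judged then, once.
The state is a dict: "time_s": time; "qpos": joint angles; "joint_velocities": joint speeds; "effort": joint torques, N m; "tool_pos": TCP position; "tool_rot": TCP orientation; "force": force on the tool from outside, world axes, zero at the start; "wrist_torque": the same for the moment, N m; "grip_width": finger opening in m; "grasp_force": force on a finger pad.
Only numpy, scipy, OpenCV 4.12 (cv2) and the standard library are available. Lean on these libraries where they do the work, as an engineer would, in place of code of your own. Each camera call takes 0.05 s, during which the arm holds its last target. There are 200 camera calls.

## Working session

There is one attempt and no reset: what is moved stays moved. The work goes in short steps, Python scripts to look and compute and a shell command to move; the robot and the scene stay as the last step left them, time stands still between calls to the robot, and variables do not carry over. Pictures are saved under pics/ and viewed, at most 10 in all, crops included, and the job is handed in when it is done.

```bash
mkdir -p pics; python3 - <<'E'
from cell import env, read_camera
import cv2,numpy as np
print(env.get_obs())
for n in("scene","side"):
    c=read_camera(n); cv2.imwrite(f"pics/{n}0.png",c["color"][:,:,::-1]); np.savez(f"{n}0.npz",**c)
    print(n,c["mtx"].tolist(),c["world_from_camera"].round(3).tolist())
E
```

```text
{'time_s': 0.0, 'qpos': array([ 0.80746037, 18.43832734, -4.0136543 , 83.17701732,  1.29244516,
       78.53964549, -3.25948957]), 'joint_velocities': array([ 0.16911827, -0.05860208, -0.02717749, -0.034011  , -0.05724834,
       -0.08484364, -0.04913487]), 'effort': array([-2.58547143e-04, -4.91284704e+01, -4.03903294e-01, -3.12526345e+01,
       -6.40594075e-02,  4.37659642e-02,  1.61017233e-04]), 'tool_pos': array([ 6.49467854e-01, -4.98349096e-05,  2.38450972e-01]), 'tool_rot': array([-1.79890104e+02,  3.91321577e-03,  9.00005588e+01]), 'force': array([-0.65299379,  0.38652435, -0.10836071]), 'wrist_torque': array([-0.04395625,  0.00821895,  0.00599359]), 'grasp_force': 0.0, 'grip_width': 0.08736679177408815}
scene [[544.4072847420892, 0.0, 292.64161046996793], [0.0, 544.4072847420892, 213.67369333073012], [0.0, 0.0, 1.0]] [[-0.881, 0.279, -0.382, 1.133], [0.473, 0.498, -0.727, 0.989], [-0.013, -0.821, -0.571, 0.894], [0.0, 0.0, 0.0, 1.0]]
side [[384.72321488710253, 0.0, 281.1870345630465], [0.0, 384.72321488710253, 209.84641805852834], [0.0, 0.0, 1.0]] [[-0.735, -0.425, 0.528, 0.079], [-0.677, 0.485, -0.553, 0.459], [-0.021, -0.764, -0.644, 0.704], [0.0, 0.0, 0.0, 1.0]]
```

View pics/scene0.png

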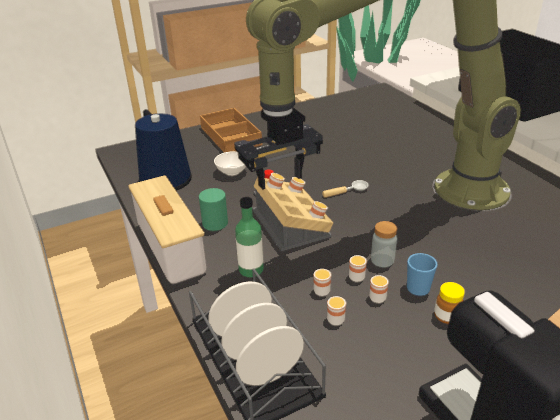

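View pics/side0.png

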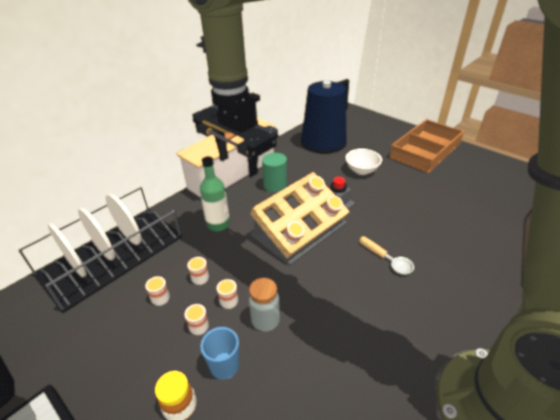

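```bash
cat > h.py <<'E'
import numpy as np,cv2
def cloud(c,T=None):
    T=c["world_from_camera"] if T is None else T
    z=c["range_z"]; v,u=np.indices(z.shape); K=c["mtx"]
    p=np.stack([(u-K[0,2])*z/K[0,0],(v-K[1,2])*z/K[1,1],z],-1)
    P=p@T[:3,:3].T+T[:3,3]; P[z<=0]=np.nan
    return P
def hmap(P,col,x0,x1,y0,y1,zmax,r=.001):
    # top view: rows x descending, cols y descending (robot's view)
    m=(P[...,0]>x0)&(P[...,0]<x1)&(P[...,1]>y0)&(P[...,1]<y1)&(P[...,2]<zmax)
    p=P[m];c=col[m];o=np.argsort(p[:,2]);p=p[o];c=c[o]
    im=np.zeros((int((x1-x0)/r)+1,int((y1-y0)/r)+1,3),np.uint8)
    im[((x1-p[:,0])/r).astype(int),((y1-p[:,1])/r).astype(int)]=c[:,::-1]
    return im
E
python3 - <<'E'
from h import *
ims=[]
for n in("side","scene"):
    c=np.load(n+"0.npz");P=cloud(c);hsv=cv2.cvtColor(c["color"],cv2.COLOR_RGB2HSV)
    ok=(P[...,0]>.3)&(P[...,0]<.9)&(abs(P[...,1])<.5)
    print(n,"table z",np.nanmedian(P[ok&(abs(P[...,2])<.01)][:,2]))
    # pod lids
    m=ok&(P[...,2]>.044)&(P[...,2]<.06)&(P[...,1]>.08)&(hsv[...,1]>40)
    k,l,s,ce=cv2.connectedComponentsWithStats(m.astype(np.uint8))
    for i in range(1,k):
        if s[i,4]>40:
            q=P[l==i];print(s[i,4],ce[i].round(),"xy",((np.nanmin(q,0)+np.nanmax(q,0))/2).round(4),(np.nanmax(q,0)-np.nanmin(q,0)).round(3))
    ims.append(hmap(P,c["color"],.38,.88,-.32,.40,.12,.0015 if n=="side" else .0015))
cv2.imwrite("pics/top.png",cv2.resize(np.hstack(ims),None,fx=.83,fy=1.2)[:600,:800])
E
```

```text
side table z 0.001366198798278484
233 [197. 264.] xy [0.6291 0.1652 0.0505] [0.042 0.04  0.013]
264 [156. 285.] xy [0.6482 0.2607 0.0503] [0.041 0.04  0.012]
273 [227. 288.] xy [0.5279 0.1646 0.0504] [0.04  0.04  0.013]
323 [195. 313.] xy [0.5258 0.2485 0.0497] [0.041 0.041 0.011]
171 [219. 341.] xy [0.4327 0.2652 0.052 ] [0.038 0.051 0.016]
125 [224. 364.] xy [0.4082 0.2746 0.052 ] [0.036 0.051 0.016]
304 [178. 403.] xy [0.416  0.3714 0.052 ] [0.045 0.057 0.016]
scene table z 0.0003991034381992664
170 [357. 261.] xy [0.5291 0.165  0.0514] [0.039 0.044 0.014]
100 [421. 265.] xy [0.4109 0.26   0.0522] [0.04  0.038 0.016]
192 [322. 275.] xy [0.6286 0.168  0.0504] [0.04  0.04  0.013]
129 [419. 278.] xy [0.4292 0.2783 0.0519] [0.048 0.052 0.016]
193 [379. 282.] xy [0.5259 0.2515 0.0506] [0.043 0.041 0.013]
140 [445. 303.] xy [0.4375 0.373  0.0521] [0.029 0.053 0.015]
214 [336. 303.] xy [0.65   0.2646 0.0503] [0.041 0.041 0.012]
```

View pics/top.png

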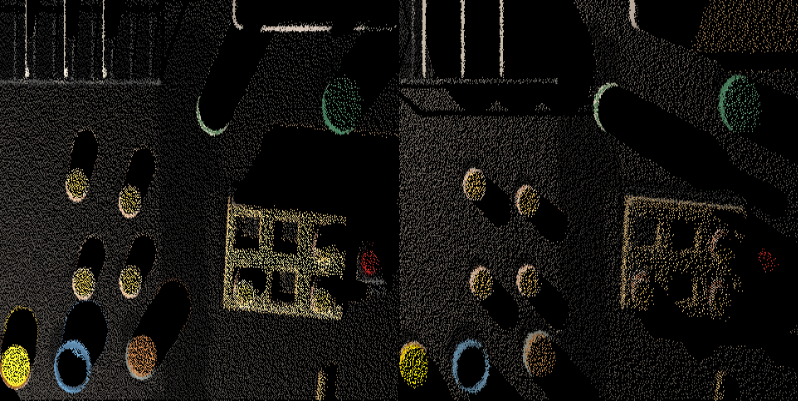

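```bash
python3 - <<'E'
from h import *
A=np.radians(25)
for n in("side","scene"):
    c=np.load(n+"0.npz");P=cloud(c);hsv=cv2.cvtColor(c["color"],cv2.COLOR_RGB2HSV)
    b=(P[...,0]>.44)&(P[...,0]<.70)&(P[...,1]>-.22)&(P[...,1]<.02)&(P[...,2]>.03)&(P[...,2]<.16)&(hsv[...,0]>8)&(hsv[...,0]<35)&(hsv[...,1]>50)
    p=P[b]
    # ransac plane with slope near 25deg
    rng=np.random.default_rng(0);best=0
    for _ in range(600):
        q=p[rng.choice(len(p),3,False)];N=np.cross(q[1]-q[0],q[2]-q[0]);N/=np.linalg.norm(N)+1e-12;N*=np.sign(N[2])
        if abs(np.arccos(N[2])-A)>.07: continue
        k=(abs((p-q[0])@N)<.0025).sum()
        if k>best:best=k;B=(N,q[0])
    N,q=B;i=p[abs((p-q)@N)<.003];c0=i.mean(0);N=np.linalg.svd(i-c0)[2][2];N*=np.sign(N[2])
    i=p[abs((p-c0)@N)<.003]
    ex=np.array([0,0,1])-N[2]*N;ex/=np.linalg.norm(ex);ey=np.cross(N,ex)
    uv=np.stack([(i-c0)@ex,(i-c0)@ey],1).astype(np.float32)
    (cu,cv),sz,an=cv2.minAreaRect(uv)
    C=c0+cu*ex+cv*ey
    print(n,best,"N",N.round(3),"tilt",np.degrees(np.arccos(N[2])).round(2),"yaw ex",np.degrees(np.arctan2(ex[1],ex[0])).round(2),"rect",np.round(sz,4),round(an,1),"C",C.round(4))
    print(" 1-99 pct",np.percentile(uv,[.3,99.7],axis=0).round(4).tolist())
    r=(P[...,1]>-.35)&(P[...,1]<-.1)&(P[...,0]>.4)&(P[...,0]<.75)&(P[...,2]>.03)&(hsv[...,1]>150)&((hsv[...,0]<5)|(hsv[...,0]>174))
    if r.any(): q=P[r];t=q[q[:,2]>np.percentile(q[:,2],90)-.006];print(" plunger",((t.min(0)+t.max(0))/2).round(4),t.max(0)-t.min(0),np.percentile(q[:,2],95))
    g=(P[...,0]>.66)&(P[...,0]<.85)&(P[...,1]>-.06)&(P[...,1]<.08)&(P[...,2]>.02)&(P[...,2]<.1)
    q=P[g][:,:2];s=np.linalg.lstsq(np.c_[2*q,np.ones(len(q))],(q**2).sum(1),rcond=None)[0];print(" syrup",s[:2].round(3),np.sqrt(s[2]+s[0]**2+s[1]**2).round(3))
    # lids in rack: points ~28 mm above plane
    h=(P-c0)@N;m=(abs(h-.028)<.006)&(P[...,0]>.42)&(P[...,0]<.70)&(P[...,1]>-.21)&(P[...,1]<.03)
    k,l,s,ce=cv2.connectedComponentsWithStats(m.astype(np.uint8))
    for j in range(1,k):
        if s[j,4]>60: q=P[l==j]; print(" lid",s[j,4],((q.min(0)+q.max(0))/2).round(4),(q.max(0)-q.min(0)).round(3))
E
```

```text
side 2132 N [-0.42   0.03   0.907] tilt 24.89 yaw ex -4.03 rect [0.1448 0.2159] 0.1 C [ 0.5522 -0.1141  0.0786]
 1-99 pct [[-0.0705, -0.118], [0.0736, 0.0949]]
 plunger [ 0.5519 -0.2699  0.0855] [0.02856043 0.03016767 0.00812544] 0.08755818910821249
 syrup [ 0.779 -0.009] 0.068
 lid 172 [ 0.5649 -0.1855  0.1166] [0.037 0.041 0.021]
 lid 178 [ 0.5017 -0.1818  0.0873] [0.036 0.041 0.022]
 lid 214 [ 0.5116 -0.0415  0.0876] [0.035 0.04  0.021]
scene 848 N [-0.42   0.031  0.907] tilt 24.88 yaw ex -4.24 rect [0.2178 0.148 ] 89.7 C [ 0.552  -0.1103  0.0776]
 1-99 pct [[-0.0814, -0.1234], [0.065, 0.0896]]
 plunger [ 0.5538 -0.2654  0.086 ] [0.02344402 0.030689   0.00689427] 0.0881462284974354
 syrup [ 0.757 -0.033] 0.074
 lid 81 [ 0.5661 -0.1837  0.1174] [0.04  0.043 0.02 ]
 lid 75 [ 0.5021 -0.1796  0.0869] [0.038 0.04  0.021]
 lid 95 [ 0.5128 -0.0383  0.0886] [0.038 0.043 0.02 ]
```

```bash
cat >> h.py <<'E'
A=np.radians(25);Y=np.radians(-4.1);ca,sa=np.cos(A),np.sin(A)
e1=np.array([np.cos(Y),np.sin(Y),0]);EY=np.array([-np.sin(Y),np.cos(Y),0]);UP=np.array([0,0,1.])
EX=ca*e1+sa*UP;N=-sa*e1+ca*UP;C=np.array([.5515,-.1125,.0775])
def pk(i,x=0,z=0,y=0):
    r=-.035 if i<4 else .035
    return C-.024*N+r*EX+(.07*(1-(i-1)%3))*EY+x*EX+z*N+y*EY
def step(target):
    from cell import env
    from scipy.spatial.transform import Rotation as R
    o=env.get_obs();M=R.from_euler("xyz",o["tool_rot"],degrees=True).as_matrix()
    return "tgt",np.round(target,4),"units",np.round(M.T@(np.array(target)-o["tool_pos"])/.02,2)
E
T='[0.75,0,0,0,0.149]'
python3 -m jog '[[0.75,0,0,0,0.149],[0.75,0,0,0,0.149],[0.75,0,0,0,0.149],[0.75,0,0,0,0.149],[0.75,0,0,0,0.149],[0.75,0,0,0,0.149],[0.75,0,0,0,0.149]]' 5
python3 -m jog '[[0.75,0,0,0,0.149],[0.75,0,0,0,0.149],[0.75,0,0,0,0.149],[0.75,0,0,0,0.149],[0.75,0,0,0,0.149],[0.75,0,0,0,0.149],[0.75,0,0,0,0.149],[0.75,0,0,0,0]]'
python3 -c "
from h import *
print(*step([.629,.1665,.1]));print(*step([.629,.1665,.048]))"
```

```text
time_s: 0.68
tool_pos: [0.6497, -0.0, 0.2389]
tool_rot: [-180.0, 0.1, 42.7]
force: [0.3, 0.4, 0.7]
grip_width: 0.0656
grasp_force: 0.0
time_s: 1.35
tool_pos: [0.6497, -0.0001, 0.2389]
tool_rot: [180.0, 0.1, -4.0]
force: [-0.3, -0.3, -0.3]
grip_width: 0.065
grasp_force: 0.0
tgt [0.629  0.1665 0.1   ] units [-1.61 -8.24  6.95]
tgt [0.629  0.1665 0.048 ] units [-1.61 -8.24  9.55]
```

```bash

python3 -m jog '[[0.75,-0.16,-0.82,0.4,0],[0.75,-0.16,-0.82,0.4,0],[0.75,-0.16,-0.82,0.4,0],[0.75,-0.16,-0.82,0.4,0],[0.75,-0.16,-0.82,0.4,0],[0.75,-0.16,-0.82,0.4,0],[0.75,-0.16,-0.82,0.4,0],[0.75,-0.16,-0.82,0.4,0],[0.75,-0.16,-0.82,0.4,0],[0.75,-0.16,-0.82,0.4,0],[0.75,0,0,0,0]]'
python3 - <<'E'
from h import *
from cell import env,read_camera
from scipy.spatial.transform import Rotation as R
o=env.get_obs();c=read_camera("wrist");T=np.eye(4);T[:3,:3]=R.from_euler("xyz",o["tool_rot"],degrees=True).as_matrix();T[:3,3]=o["tool_pos"]
P=cloud(c,T@c["T_tool_cam"])
m=(P[...,2]>.044)&(P[...,2]<.06)
k,l,s,ce=cv2.connectedComponentsWithStats(m.astype(np.uint8))
for j in range(1,k):
    if s[j,4]>300: q=P[l==j]; print(s[j],((q.min(0)+q.max(0))/2).round(4),(q.max(0)-q.min(0)).round(3))
cv2.imwrite("pics/w1.png",c["color"][:,:,::-1])
print(*step([.629,.1665,.048]))
E
```

```text
time_s: 2.27
tool_pos: [0.6267, 0.1708, 0.1571]
tool_rot: [-179.9, 0.3, -3.3]
force: [-1.3, 0.4, 0.1]
grip_width: 0.0651
grasp_force: 0.0
[437   7  48  89 900] [0.743  0.0285 0.052 ] [0.057 0.037 0.016]
[ 146  170   52   49 1926] [0.6508 0.2631 0.0491] [0.041 0.041 0.01 ]
[ 263  188   49   47 1791] [0.6305 0.1672 0.0491] [0.04  0.041 0.01 ]
[502 192  58  15 353] [ 0.6308 -0.0404  0.052 ] [0.01  0.047 0.016]
[ 273  299   44   28 1119] [0.5331 0.1659 0.049 ] [0.031 0.04  0.009]
[192 302  35  37 551] [0.5278 0.2471 0.0488] [0.036 0.034 0.009]
tgt [0.629  0.1665 0.048 ] units [0.09 0.08 5.51]
```

View pics/w1.png

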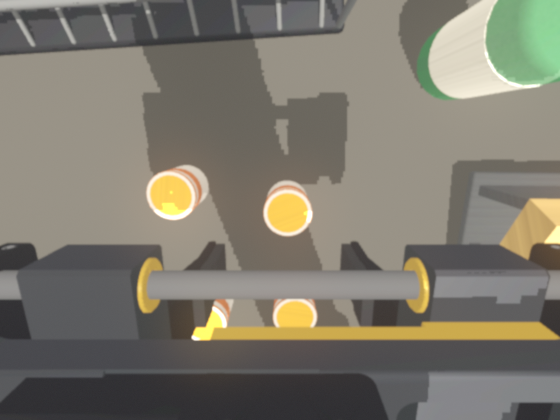

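```bash

python3 -m jog '[[0.75,0.15,0.05,0.8,0],[0.75,0,0,0.8,0],[0.75,0,0,0.8,0],[0.75,0,0,0.8,0],[0.75,0,0,0.8,0],[0.75,0,0,0.7,0],[0.75,0,0,0.7,0],[0.75,0,0,0,0]]'
python3 -m jog '[[0.3,0,0,0,0],[0.3,0,0,0,0],[0.3,0,0,0,0],[0.3,0,0,0,0],[0.3,0,0,0,0]]' 5
```

```text
time_s: 2.98
tool_pos: [0.6304, 0.1628, 0.0484]
tool_rot: [179.9, 0.3, -3.9]
force: [-0.3, 1.1, 0.3]
grip_width: 0.0657
grasp_force: 0.0
time_s: 3.4
tool_pos: [0.6327, 0.1649, 0.0525]
tool_rot: [-180.0, -0.1, -3.9]
force: [0.7, -0.3, 0.5]
grip_width: 0.0395
grasp_force: 4.6
```

```bash
for i in 1 2 3; do python3 -m jog '[[0.3,0,0,0,0]]' | head -2; done
```

```text
time_s: 3.48
tool_pos: [0.6327, 0.1649, 0.0525]
time_s: 3.57
tool_pos: [0.6327, 0.1649, 0.0525]
time_s: 3.65
tool_pos: [0.6327, 0.1649, 0.0525]
```

```bash

python3 -m jog '[[0.55,0,0,0,0],[0.55,-0.06,0,0.1,0],[0.55,-0.06,0,0.12,0],[0.55,0,0,0,0],[0.3,0,0,0,0],[0.3,0,0,0,0],[0.3,0,0,0,0],[0.3,0,0,0,0]]' 5
python3 -m jog '[[0.3,-0.12,0,-0.02,0],[0.3,-0.12,0,-0.02,0],[0.3,-0.12,0,-0.02,0],[0.3,-0.12,0,-0.03,0],[0.3,-0.12,0,-0.03,0],[0.3,-0.12,0,-0.03,0],[0.3,0,0,0,0],[0.3,0,0,0,0]]'
python3 - <<'E'
from h import *
from cell import env,read_camera
c=read_camera("side");cv2.imwrite("pics/s2.png",cv2.resize(c["color"][150:350,100:350,::-1],None,fx=3,fy=3))
E
```

```text
time_s: 4.32
tool_pos: [0.6297, 0.1647, 0.0471]
tool_rot: [180.0, -0.0, -3.9]
force: [0.4, 0.2, -1.1]
grip_width: 0.0396
grasp_force: 5.0
time_s: 4.98
tool_pos: [0.6153, 0.1658, 0.0504]
tool_rot: [-180.0, -0.0, -3.9]
force: [-0.7, -0.0, -0.1]
grip_width: 0.0398
grasp_force: 5.0
```

View pics/s2.png

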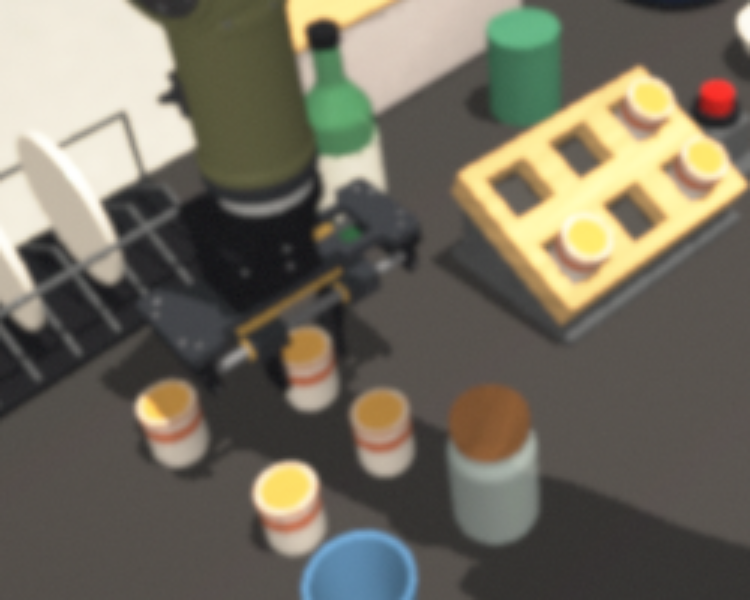

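```bash

python3 -m jog '[[0.3,0,0,0.15,0],[0.3,0,0,0.15,0],[0.3,0,0,0,0]]' 3
python3 -m jog '[[0.3,-0.1,0,0.02,0],[0.3,-0.1,0,0.02,0],[0.3,-0.1,0,0,0],[0.3,-0.1,0,0,0],[0.3,0,0,0,0]]'
python3 -m jog '[[0.3,-0.1,0,0,0],[0.3,-0.1,0,0,0],[0.3,-0.1,0,0,0],[0.3,-0.1,0,0,0],[0.3,0,0,0,0]]'
python3 - <<'E'
from h import *
from cell import env,read_camera
c=read_camera("side");cv2.imwrite("pics/s3.png",cv2.resize(c["color"][220:320,120:300,::-1],None,fx=4,fy=4))
c=read_camera("scene");np.savez("sc3.npz",**c)
E
```

```text
time_s: 5.28
tool_pos: [0.6159, 0.1658, 0.0442]
tool_rot: [-180.0, -0.1, -3.9]
force: [0.5, 0.2, -0.1]
grip_width: 0.0399
grasp_force: 3.0
time_s: 5.7
tool_pos: [0.6071, 0.1664, 0.0437]
tool_rot: [-180.0, -0.0, -3.9]
force: [1.5, -0.3, 3.5]
grip_width: 0.04
grasp_force: 3.0
time_s: 6.12
tool_pos: [0.5984, 0.1669, 0.043]
tool_rot: [180.0, 0.1, -3.9]
force: [1.4, 0.6, 2.0]
grip_width: 0.04
grasp_force: 3.0
```

View pics/s3.png

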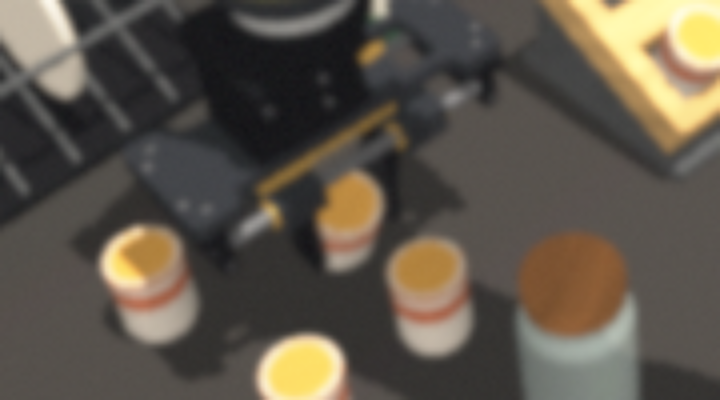

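```bash
cat >> h.py <<'E'
def lid(cam="side"):
    from cell import env,read_camera
    o=env.get_obs();t=o["tool_pos"];c=read_camera(cam);P=cloud(c);hsv=cv2.cvtColor(c["color"],cv2.COLOR_RGB2HSV)
    m=(np.linalg.norm(P-t,axis=-1)<.045)&(hsv[...,0]>8)&(hsv[...,0]<32)&(hsv[...,1]>110)&(P[...,2]>t[2]-.012)&(P[...,2]<t[2]+.02)
    k,l,s,ce=cv2.connectedComponentsWithStats(m.astype(np.uint8));j=1+np.argmax(s[1:,4]);q=P[l==j]
    for _ in range(4):
        c0=q.mean(0);n=np.linalg.svd(q-c0)[2][2];n*=np.sign(n[2]);d=abs((q-c0)@n);q=q[d<max(.0015,1.8*d.std())]
    return len(q),"rel TCP",((c0-t)*1000).round(1),"n",n.round(3),"lean",np.degrees(np.arcsin([-(n@e1),n@EY])).round(1)
E
python3 -c "
from h import *
print(*lid())
print(*lid('scene'))"
python3 -m jog '[[0.3,0,0,-0.5,0],[0.3,0,0,-0.8,0],[0.3,0,0,-0.8,0],[0.3,0,0,-0.8,0],[0.3,0,0,-0.8,0],[0.3,0,0,-0.8,0],[0.3,0,0,-0.8,0],[0.3,0,0,0,0]]'
python3 -c "
from h import *
print(*lid())
print(*step(pk(2,.003,.105)))
for i in (2,4,5): print(pk(i).round(4))"
```

```text
109 rel TCP [-5.9 -1.9 12.1] n [-0.385  0.019  0.923] lean [22.7 -0.5]
25 rel TCP [16.4  9.2  1.8] n [-0.866 -0.49   0.103] lean [ 55.9 -33.4]
time_s: 6.98
tool_pos: [0.601, 0.1671, 0.153]
tool_rot: [-179.9, -0.3, -3.9]
force: [0.4, 0.5, 0.2]
grip_width: 0.0399
grasp_force: 3.0
147 rel TCP [-5.3 -1.7 12.2] n [-0.381  0.021  0.924] lean [22.4 -0.4]
tgt [ 0.4884 -0.108   0.1374] units [-4.65 14.09  0.66]
[ 0.53  -0.111  0.041]
[ 0.5983 -0.0457  0.0705]
[ 0.5933 -0.1155  0.0705]
```

```bash

python3 -m jog '[[0.3,-0.31,0.94,0,0],[0.3,-0.31,0.94,0,0],[0.3,-0.31,0.94,0,0],[0.3,-0.31,0.94,0,0],[0.3,-0.31,0.94,0,0],[0.3,-0.31,0.94,0,0],[0.3,-0.31,0.94,0,0],[0.3,-0.31,0.94,0,0]]' >/dev/null
python3 -m jog '[[0.3,-0.31,0.94,0,0],[0.3,-0.31,0.94,0,0],[0.3,-0.31,0.94,0,0],[0.3,-0.31,0.94,0,0],[0.3,-0.31,0.94,0,0],[0.3,-0.31,0.94,0,0],[0.3,-0.31,0.94,0,0],[0.3,0,0,0,0],[0.3,0,0,0,0],[0.3,0,0,0,0],[0.3,0,0,0,0]]'
python3 -c "
from h import *
print(*lid())
print(*step(pk(2,.002,.075)));print(*step(pk(2,.002,.045)))"
```

```text
time_s: 8.62
tool_pos: [0.4876, -0.107, 0.1488]
tool_rot: [-180.0, 0.0, -3.8]
force: [0.7, -0.6, -0.7]
grip_width: 0.0399
grasp_force: 3.0
58 rel TCP [-9.3 -1.8 11.2] n [-0.357 -0.021  0.934] lean [20.8 -2.7]
tgt [ 0.5002 -0.1088  0.1098] units [0.63 0.05 1.96]
tgt [ 0.5128 -0.1097  0.0826] units [1.26 0.05 3.32]
```

```bash

python3 -m jog '[[0.3,0.21,0.02,0.65,0],[0.3,0.21,0.02,0.65,0],[0.3,0.21,0.02,0.65,0],[0.3,0,0,0,0],[0.3,0,0,0,0],[0.3,0,0,0,0]]'
python3 - <<'E'
from h import *
from cell import env,read_camera
print(*step(pk(2,.002,.075)));print(*step(pk(2,.002,.045)))
c=read_camera("side");cv2.imwrite("pics/s4.png",cv2.resize(c["color"][150:270,210:390,::-1],None,fx=4,fy=4))
E
```

```text
time_s: 9.17
tool_pos: [0.5003, -0.11, 0.1109]
tool_rot: [180.0, -0.0, -3.8]
force: [-0.9, 0.5, -0.6]
grip_width: 0.0402
grasp_force: 3.0
tgt [ 0.5002 -0.1088  0.1098] units [-0.01 -0.06  0.05]
tgt [ 0.5128 -0.1097  0.0826] units [ 0.62 -0.05  1.41]
```

View pics/s4.png

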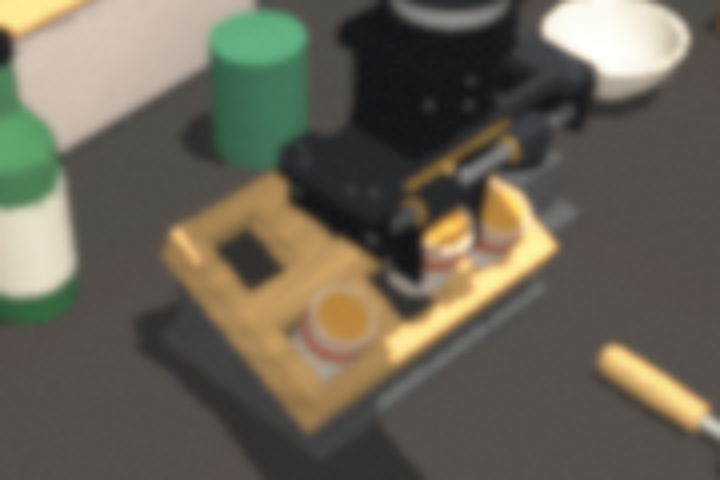

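```bash

python3 -m jog '[[0.3,0.12,-0.01,0.26,0],[0.3,0.12,-0.01,0.26,0],[0.3,0.12,-0.01,0.26,0],[0.3,0,0,0,0]]'
python3 -m jog '[[0.3,0.12,-0.01,0.26,0],[0.3,0.12,-0.01,0.26,0],[0.3,0,0,0,0],[0.3,0,0,0,0]]'
python3 -c "
from h import *
print(*lid());print(*step(pk(2,0,.045)))"
```

```text
time_s: 9.55
tool_pos: [0.507, -0.11, 0.0936]
tool_rot: [-180.0, 0.1, -3.9]
force: [-0.1, 0.1, 1.1]
grip_width: 0.0397
grasp_force: 3.0
time_s: 9.88
tool_pos: [0.5118, -0.1101, 0.0839]
tool_rot: [180.0, 0.1, -3.9]
force: [-0.3, -0.0, 0.3]
grip_width: 0.0399
grasp_force: 3.0
43 rel TCP [-9.7 -2.6 10.8] n [-0.436 -0.012  0.9  ] lean [25.7 -2.5]
tgt [ 0.511  -0.1096  0.0817] units [-0.05 -0.03  0.12]
```

```bash

python3 -m jog '[[0.3,0.04,0,0.1,0],[0.3,0.02,0,0.08,0],[0.3,0,0,0,0]]'
python3 -m jog '[[0.4,0,0,0,0],[0.5,0,0,0,0],[0.6,0,0,0,0],[0.6,0,0,0,0],[0.6,0,0,-0.3,0],[0.6,0,0,-0.7,0],[0.6,0,0,-1,0],[0.6,0,0,-0.5,0]]'
python3 - <<'E'
from h import *
from cell import read_camera
from h import *
cat=None
for n in("side","wrist"):
    c=read_camera(n)
    if n=="wrist":
        from cell import env
        from scipy.spatial.transform import Rotation as R
        o=env.get_obs();T=np.eye(4);T[:3,:3]=R.from_euler("xyz",o["tool_rot"],degrees=True).as_matrix();T[:3,3]=o["tool_pos"];P=cloud(c,T@c["T_tool_cam"])
    else:P=cloud(c)
    h=(P-C)@N;m=(h>.02)&(h<.045)&(P[...,0]>.42)&(P[...,0]<.70)&(P[...,1]>-.21)&(P[...,1]<.03)
    k,l,s,ce=cv2.connectedComponentsWithStats(m.astype(np.uint8))
    for j in range(1,k):
        if s[j,4]>60: q=P[l==j]; print(n,s[j],((q.min(0)+q.max(0))/2).round(4),(q.max(0)-q.min(0)).round(3),"h",np.median((q-C)@N).round(4))
    cv2.imwrite(f"pics/{n}5.png",c["color"][:,:,::-1])
E
```

```text
time_s: 10.18
tool_pos: [0.5135, -0.1103, 0.0808]
tool_rot: [180.0, -0.0, -3.9]
force: [-0.5, 0.7, 0.5]
grip_width: 0.04
grasp_force: 3.4
time_s: 10.85
tool_pos: [0.5143, -0.1105, 0.1331]
tool_rot: [180.0, -0.2, -3.9]
force: [1.0, -0.5, 0.3]
grip_width: 0.0521
grasp_force: 0.0
side [327 196  16  15 186] [ 0.5016 -0.181   0.0849] [0.036 0.04  0.025] h 0.0286
side [308 208  16  16 200] [ 0.5063 -0.1129  0.0859] [0.036 0.042 0.025] h 0.0286
side [287 221  17  17 225] [ 0.5115 -0.0416  0.0861] [0.036 0.042 0.025] h 0.0287
wrist [ 375  119   81   72 4432] [ 0.5674 -0.1841  0.1151] [0.038 0.041 0.019] h 0.0256
wrist [ 147  223   63   47 1525] [ 0.5145 -0.0409  0.0859] [0.038 0.039 0.018] h 0.0256
wrist [ 253  224   61   46 2227] [ 0.5094 -0.1101  0.0858] [0.038 0.041 0.018] h 0.0257
wrist [ 355  224   63   46 1504] [ 0.5049 -0.1788  0.086 ] [0.037 0.04  0.018] h 0.0255
```

```bash

python3 -m jog '[[0.6,0,0,-0.8,0],[0.6,0,0,-0.7,0],[0.75,0.275,-0.95,0,0],[0.75,0.275,-0.95,0,0],[0.75,0.275,-0.95,0,0],[0.75,0.275,-0.95,0,0],[0.75,0.275,-0.95,0,0],[0.75,0.275,-0.95,0,0],[0.75,0.275,-0.95,0,0],[0.75,0.275,-0.95,0,0],[0.75,0.275,-0.95,0,0],[0.75,0.275,-0.95,0,0]]' 3 >/dev/null
python3 -m jog '[[0.75,0.275,-0.95,0,0],[0.75,0.275,-0.95,0,0],[0.75,0.275,-0.95,0,0],[0.75,0.275,-0.95,0,0],[0.75,0.275,-0.95,0.3,0],[0.75,0.275,-0.95,0.5,0],[0.75,0.275,-0.95,0.6,0],[0.75,0.275,-0.95,0.6,0],[0.75,0.275,-0.95,0.6,0],[0.75,0.275,-0.95,0.4,0],[0.75,0,0,0,0],[0.75,0,0,0,0]]'
python3 -c "
from h import *
print(*step([.65,.263,.05]))"
```

```text
time_s: 12.95
tool_pos: [0.6473, 0.2625, 0.0985]
tool_rot: [179.9, 0.2, -3.7]
force: [-0.2, -1.1, 0.1]
grip_width: 0.0653
grasp_force: 0.0
tgt [0.65  0.263 0.05 ] units [ 0.14 -0.04  2.42]
```

```bash

python3 -m jog '[[0.75,0.1,0,0.6,0],[0.75,0,0,0.6,0],[0.75,0,0,0.6,0],[0.75,0,0,0.5,0],[0.75,0,0,0,0],[0.75,0,0,0,0],[0.75,0,0,0,0],[0.75,0,0,0,0],[0.75,0,0,0,0]]'
```

```text
time_s: 13.7
tool_pos: [0.6512, 0.2616, 0.0557]
tool_rot: [-180.0, -0.1, -3.9]
force: [-0.6, 0.0, -0.0]
grip_width: 0.0655
grasp_force: 0.0
```

```bash

python3 -m jog '[[0.7,-0.05,0,0.15,0],[0.7,0,0,0.1,0],[0.3,0,0,0,0],[0.3,0,0,0,0],[0.3,0,0,0,0],[0.3,0,0,0,0],[0.3,0,0,0,0]]' 3
python3 -m jog '[[0.3,0,0,0.1,0],[0.3,-0.1,0,0.04,0],[0.3,-0.1,0,0.02,0],[0.3,-0.1,0,0,0],[0.3,-0.1,0,0,0],[0.3,-0.1,0,0,0],[0.3,-0.1,0,0,0],[0.3,-0.1,0,0,0],[0.3,-0.1,0,0,0],[0.3,-0.1,0,0,0],[0.3,0,0,0,0]]'
python3 -c "
from h import *
print(*lid())"
```

```text
time_s: 14.28
tool_pos: [0.6497, 0.2615, 0.0499]
tool_rot: [-180.0, -0.0, -3.9]
force: [-0.4, -0.6, 0.4]
grip_width: 0.0398
grasp_force: 3.0
time_s: 15.2
tool_pos: [0.6308, 0.2623, 0.0462]
tool_rot: [180.0, 0.1, -3.9]
force: [0.2, -1.2, 2.1]
grip_width: 0.0396
grasp_force: 3.0
129 rel TCP [-3.4 -0.7  9.1] n [-0.343 -0.     0.939] lean [20.  -1.4]
```

```bash

python3 -m jog '[[0.3,-0.1,0,0,0],[0.3,-0.1,0,0,0],[0.3,0,0,0,0],[0.3,0,0,-0.5,0],[0.3,0,0,-0.9,0],[0.3,0,0,-0.9,0],[0.3,0,0,-0.9,0],[0.3,0,0,-0.9,0],[0.3,0,0,-0.9,0],[0.3,0,0,-0.9,0],[0.3,0,0,-0.9,0],[0.3,0,0,0,0]]'
python3 -c "
from h import *
print(*lid());print(*step(pk(5,.003,.08)))"
python3 -m jog '[[0.3,-0.1,0.94,0,0],[0.3,-0.1,0.94,0,0],[0.3,-0.1,0.94,0,0],[0.3,-0.1,0.94,0,0],[0.3,-0.1,0.94,0,0],[0.3,-0.1,0.94,0,0],[0.3,-0.1,0.94,0,0],[0.3,-0.1,0.94,0,0],[0.3,-0.1,0.94,0,0],[0.3,-0.1,0.94,0,0]]' >/dev/null
python3 -m jog '[[0.3,-0.1,0.94,0,0],[0.3,-0.1,0.94,0,0],[0.3,-0.1,0.94,0,0],[0.3,-0.1,0.94,0,0],[0.3,-0.1,0.94,0,0],[0.3,-0.1,0.94,0,0],[0.3,-0.1,0.94,0,0],[0.3,-0.1,0.94,0,0],[0.3,-0.1,0.94,0,0],[0.3,0,0,0,0],[0.3,0,0,0,0],[0.3,0,0,0,0]]'
python3 -c "
from h import *
print(*lid());print(*step(pk(5,.002,.08)))"
```

```text
time_s: 16.25
tool_pos: [0.6295, 0.2642, 0.1876]
tool_rot: [-179.8, -0.4, -3.8]
force: [1.4, 0.3, 0.1]
grip_width: 0.0396
grasp_force: 3.0
196 rel TCP [-3.3 -1.6  9.4] n [-0.422  0.028  0.906] lean [25.  -0.1]
tgt [ 0.5622 -0.1133  0.1443] units [-2.06 19.04  1.99]
time_s: 18.13
tool_pos: [0.5653, -0.0897, 0.1817]
tool_rot: [-179.9, 0.1, -3.8]
force: [0.8, -0.4, -0.6]
grip_width: 0.04
grasp_force: 3.0
70 rel TCP [-6.2 -2.7  9. ] n [-0.425 -0.016  0.905] lean [25.  -2.6]
tgt [ 0.5613 -0.1132  0.1439] units [-0.13  1.21  1.9 ]
```

```bash

python3 -m jog '[[0.3,-0.05,0.4,0,0],[0.3,-0.05,0.4,0,0],[0.3,-0.05,0.4,0.3,0],[0.3,0,0,0.5,0],[0.3,0,0,0.5,0],[0.3,0,0,0.5,0],[0.3,0,0,0,0],[0.3,0,0,0,0],[0.3,0,0,0,0]]'
python3 -c "
from h import *
print(*lid());print(*step(pk(5,.001,.08)));print(*step(pk(5,.001,.048)))"
```

```text
time_s: 18.93
tool_pos: [0.5612, -0.1143, 0.1465]
tool_rot: [-180.0, 0.0, -3.8]
force: [-0.0, -0.3, 1.1]
grip_width: 0.0397
grasp_force: 3.0
65 rel TCP [-6.2 -2.1  8.8] n [-0.398  0.022  0.917] lean [23.5 -0.4]
tgt [ 0.5604 -0.1131  0.1435] units [-0.06 -0.06  0.17]
tgt [ 0.5739 -0.1141  0.1145] units [ 0.62 -0.06  1.62]
```

```bash

python3 -m jog '[[0.3,0.12,-0.01,0.3,0],[0.3,0.12,-0.01,0.28,0],[0.3,0.12,-0.01,0.26,0],[0.3,0.12,-0.01,0.26,0],[0.3,0.12,0,0.26,0],[0.3,0.04,0,0.2,0],[0.3,0,0,0,0],[0.3,0,0,0,0]]'
python3 -c "
from h import *
print(*lid());print(*step(pk(5,.001,.048)))"
```

```text
time_s: 19.65
tool_pos: [0.5738, -0.1148, 0.115]
tool_rot: [180.0, 0.0, -3.9]
force: [0.7, -0.6, -0.6]
grip_width: 0.0391
grasp_force: 3.0
55 rel TCP [-7.1 -2.2  8.5] n [-0.449 -0.03   0.893] lean [26.4 -3.6]
tgt [ 0.5739 -0.1141  0.1145] units [-0.01 -0.04  0.05]
```

```bash

python3 -m jog '[[0.3,0.04,0,0.1,0],[0.3,0,0,0,0],[0.45,0,0,0,0],[0.6,0,0,0,0],[0.6,0,0,0,0],[0.6,0,0,-0.3,0],[0.6,0,0,-0.7,0],[0.6,0,0,-1,0],[0.6,0,0,-1,0],[0.6,0,0,-0.8,0]]'
python3 -m jog '[[0.75,-0.21,-0.92,0,0],[0.75,-0.21,-0.92,0,0],[0.75,-0.21,-0.92,0,0],[0.75,-0.21,-0.92,0,0],[0.75,-0.21,-0.92,0,0],[0.75,-0.21,-0.92,0,0],[0.75,-0.21,-0.92,0,0],[0.75,-0.21,-0.92,0,0],[0.75,-0.21,-0.92,0,0],[0.75,-0.21,-0.92,0.3,0]]' > /dev/null
python3 -m jog '[[0.75,-0.21,-0.92,0.6,0],[0.75,-0.21,-0.92,0.6,0],[0.75,-0.21,-0.92,0.6,0],[0.75,-0.21,-0.92,0.6,0],[0.75,-0.21,-0.92,0.6,0],[0.75,0,0,0.3,0],[0.75,0,0,0,0],[0.75,0,0,0,0],[0.75,0,0,0,0]]'
cat >> h.py <<'E'
def rack(cam="side"):
    from cell import read_camera
    c=read_camera(cam);P=cloud(c);h=(P-C)@N
    m=(h>.012)&(h<.05)&(P[...,0]>.42)&(P[...,0]<.70)&(P[...,1]>-.21)&(P[...,1]<.03)
    k,l,s,ce=cv2.connectedComponentsWithStats(m.astype(np.uint8))
    for j in range(1,k):
        if s[j,4]>60:
            q=P[l==j];t=q[((q-C)@N)>np.percentile((q-C)@N,90)-.006];d=(t.min(0)+t.max(0))/2-C;print(s[j,4],"rack xy mm",(1000*d@np.c_[EX,EY,N]).round(1),"h med",np.median((q-C)@N).round(4))
E
python3 -c "
from h import *
print(*step([.53,.1655,.05]));rack()"
```

```text
time_s: 20.53
tool_pos: [0.5752, -0.115, 0.1915]
tool_rot: [180.0, -0.1, -3.9]
force: [0.5, -0.3, 0.4]
grip_width: 0.0521
grasp_force: 0.0
time_s: 22.12
tool_pos: [0.5315, 0.1634, 0.1183]
tool_rot: [180.0, -0.1, -4.0]
force: [1.3, 0.1, 0.6]
grip_width: 0.0653
grasp_force: 0.0
tgt [0.53   0.1655 0.05  ] units [-0.09 -0.1   3.42]
210 rack xy mm [ 34.  -71.7  28.5] h med 0.0285
225 rack xy mm [32.9 -2.2 28.7] h med 0.0283
218 rack xy mm [-36.  -72.   27.3] h med 0.0282
230 rack xy mm [-35.7  -2.4  27.8] h med 0.0284
251 rack xy mm [-35.9  67.3  28.5] h med 0.0284
```

```bash

python3 -m jog '[[0.75,-0.08,-0.1,0.7,0],[0.75,0,0,0.7,0],[0.75,0,0,0.7,0],[0.75,0,0,0.7,0],[0.75,0,0,0.4,0],[0.75,0,0,0.2,0],[0.75,0,0,0,0],[0.75,0,0,0,0],[0.75,0,0,0,0]]'
python3 -m jog '[[0.3,0,0,0,0],[0.3,0,0,0,0],[0.3,0,0,0,0],[0.3,0,0,0,0],[0.3,0,0,0,0]]' 3
```

```text
time_s: 22.92
tool_pos: [0.5298, 0.167, 0.0504]
tool_rot: [-180.0, -0.1, -3.9]
force: [-0.2, 0.0, 0.1]
grip_width: 0.0654
grasp_force: 0.0
time_s: 23.33
tool_pos: [0.5291, 0.1669, 0.0495]
tool_rot: [180.0, -0.0, -3.9]
force: [0.0, -0.1, -0.5]
grip_width: 0.0396
grasp_force: 0.5
```

```bash

python3 -m jog '[[0.3,0,0,0,0],[0.3,0,0,-0.4,0],[0.3,0.8,0,0,0],[0.3,0.8,0,0,0],[0.3,0.4,0,0,0],[0.3,0,0,0,0],[0.3,0,0,0.2,0],[0.3,0,0,0.15,0],[0.3,0,0,0,0],[0.3,0,0,0,0]]'
python3 -m jog '[[0.3,0,0,0.12,0],[0.3,-0.05,0,0.08,0],[0.3,-0.1,0,0.04,0],[0.3,-0.1,0,0.01,0],[0.3,-0.1,0,0,0],[0.3,-0.1,0,0,0],[0.3,-0.1,0,0,0],[0.3,-0.1,0,0,0],[0.3,-0.1,0,0,0],[0.3,-0.1,0,0,0],[0.3,-0.1,0,0,0],[0.3,0,0,0,0]]'
python3 -c "
from h import *
print(*lid())"
```

```text
time_s: 24.17
tool_pos: [0.5679, 0.1643, 0.0499]
tool_rot: [180.0, 0.1, -3.8]
force: [-0.2, -0.2, 0.3]
grip_width: 0.0396
grasp_force: 3.0
time_s: 25.17
tool_pos: [0.549, 0.1654, 0.045]
tool_rot: [180.0, 0.1, -3.9]
force: [0.4, -2.6, 1.6]
grip_width: 0.0395
grasp_force: 3.0
92 rel TCP [-6.5 -3.1  9.5] n [-0.355 -0.002  0.935] lean [20.7 -1.6]
```

```bash

python3 -m jog '[[0.3,-0.1,0,0,0],[0.3,-0.1,0,0,0],[0.3,0,0,0,0],[0.3,0,0,-0.5,0],[0.3,0,0,-0.9,0],[0.3,0,0,-0.9,0],[0.3,0,0,-0.9,0],[0.3,0,0,-0.9,0],[0.3,0,0,-0.9,0],[0.3,0,0,-0.9,0],[0.3,0,0,-0.9,0],[0.3,0,0,0,0]]' >/dev/null
python3 -c "
from h import *
print(*lid())"
python3 -m jog '[[0.3,0.15,0.86,0,0],[0.3,0.15,0.86,0,0],[0.3,0.15,0.86,0,0],[0.3,0.15,0.86,0,0],[0.3,0.15,0.86,0,0],[0.3,0.15,0.86,0,0],[0.3,0.15,0.86,0,0],[0.3,0.15,0.86,0,0],[0.3,0.15,0.86,0,0],[0.3,0.15,0.86,0,0],[0.3,0.15,0.86,0,0],[0.3,0.15,0.86,0,0]]' >/dev/null
python3 -m jog '[[0.3,0,0,0,0],[0.3,0,0,0,0],[0.3,0,0,0,0],[0.3,0,0,0,0]]'
python3 -c "
from h import *
print(*lid());print(*step(pk(4,.001,.08)))"
```

```text
145 rel TCP [-4.6 -1.6 10. ] n [-0.403  0.019  0.915] lean [23.8 -0.6]
time_s: 27.6
tool_pos: [0.5676, -0.0408, 0.1809]
tool_rot: [-180.0, 0.1, -3.7]
force: [0.1, 0.1, 0.5]
grip_width: 0.0395
grasp_force: 3.0
84 rel TCP [-5.3 -2.  10.1] n [-0.416  0.018  0.909] lean [24.6 -0.7]
tgt [ 0.5654 -0.0433  0.1435] units [-0.11  0.13  1.88]
```

```bash

python3 -m jog '[[0.3,-0.06,0.08,0.5,0],[0.3,-0.05,0.08,0.5,0],[0.3,0,0,0.5,0],[0.3,0,0,0.3,0],[0.3,0,0,0,0],[0.3,0,0,0,0],[0.3,0,0,0,0]]'
python3 -c "
from h import *
print(*step(pk(4,.001,.08)));print(*step(pk(4,.001,.047)))"
```

```text
time_s: 28.23
tool_pos: [0.5658, -0.0456, 0.1455]
tool_rot: [180.0, -0.0, -3.9]
force: [-0.5, -0.3, -0.2]
grip_width: 0.0395
grasp_force: 3.0
tgt [ 0.5654 -0.0433  0.1435] units [-0.03 -0.11  0.1 ]
tgt [ 0.5794 -0.0443  0.1136] units [ 0.67 -0.11  1.6 ]
```

```bash

python3 -m jog '[[0.3,0.12,-0.04,0.28,0],[0.3,0.12,-0.04,0.28,0],[0.3,0.12,0,0.26,0],[0.3,0.12,0,0.26,0],[0.3,0.12,0,0.26,0],[0.3,0.06,0,0.22,0],[0.3,0,0,0,0],[0.3,0,0,0,0]]'
python3 -c "
from h import *
print(*lid());print(*step(pk(4,.001,.047)))"
```

```text
time_s: 28.9
tool_pos: [0.5786, -0.045, 0.1137]
tool_rot: [180.0, 0.1, -3.9]
force: [0.0, 0.7, -0.6]
grip_width: 0.0393
grasp_force: 3.0
68 rel TCP [-6.2 -2.5  9.9] n [-0.389  0.03   0.921] lean [23.   0.1]
tgt [ 0.5794 -0.0443  0.1136] units [ 0.02 -0.04  0.03]
```

```bash

python3 -m jog '[[0.3,0.04,0,0.1,0],[0.3,0,0,0,0],[0.45,0,0,0,0],[0.6,0,0,0,0],[0.6,0,0,0,0],[0.6,0,0,-0.3,0],[0.6,0,0,-0.7,0],[0.6,0,0,-1,0],[0.6,0,0,-1,0],[0.6,0,0,-0.8,0],[0.6,0,0,-0.4,0]]' >/dev/null
python3 -m jog '[[0,-0.05,0.93,0,0],[0,-0.05,0.93,0,0],[0,-0.05,0.93,0,0],[0,-0.05,0.93,0,0],[0,-0.05,0.93,0,0],[0,-0.05,0.93,0,0],[0,-0.05,0.93,0,0],[0,-0.05,0.93,0,0],[0,-0.05,0.93,0,0],[0,-0.05,0.93,0,0],[0,-0.05,0.93,0,0],[0,-0.05,0.93,0,0]]' >/dev/null
python3 -m jog '[[0,0,0,0,0],[0,0,0,0,0],[0,0,0,0,0]]'
python3 - <<'E'
from h import *
from cell import read_camera,env
from scipy.spatial.transform import Rotation as R
rack();rack("scene")
o=env.get_obs();c=read_camera("wrist");T=np.eye(4);T[:3,:3]=R.from_euler("xyz",o["tool_rot"],degrees=True).as_matrix();T[:3,3]=o["tool_pos"];P=cloud(c,T@c["T_tool_cam"])
for n,c,P in(("wrist",c,P),)+tuple((k,x,cloud(x)) for k,x in(("side",read_camera("side")),)):
    hsv=cv2.cvtColor(c["color"],cv2.COLOR_RGB2HSV)
    r=(abs(P[...,0]-.553)<.04)&(abs(P[...,1]+.268)<.04)&(P[...,2]>.07)&(P[...,2]<.1)&(hsv[...,1]>150)&((hsv[...,0]<6)|(hsv[...,0]>172));q=P[r]
    print(n,len(q),((q.min(0)+q.max(0))/2).round(4),(q.max(0)-q.min(0)).round(3),np.percentile(q[:,2],80))
print(*step([.553,-.268,.1075]))
E
```

```text
time_s: 31.12
tool_pos: [0.5528, -0.2657, 0.1959]
tool_rot: [-179.9, 0.0, -3.8]
force: [0.4, 0.7, -0.6]
grip_width: 0.0004
grasp_force: 0.0
214 rack xy mm [ 34.6 -71.5  29.5] h med 0.0283
222 rack xy mm [32.8 -3.4 27.2] h med 0.0284
215 rack xy mm [-35.7 -71.5  27.6] h med 0.0286
244 rack xy mm [33.3 67.7 29.2] h med 0.0285
234 rack xy mm [-35.6  -1.7  28.5] h med 0.0286
255 rack xy mm [-36.6  67.6  28.1] h med 0.0284
277 rack xy mm [ 32.9 -37.2  27.7] h med 0.0254
266 rack xy mm [-34.8 -34.6  27.2] h med 0.025
155 rack xy mm [34.4 70.2 27.4] h med 0.026
147 rack xy mm [-36.1  71.1  26.7] h med 0.0258
wrist 942 [ 0.5559 -0.2684  0.0782] [0.029 0.029 0.016] 0.08509637030829743
side 107 [ 0.553  -0.268   0.0794] [0.029 0.031 0.019] 0.08674970306451468
tgt [ 0.553  -0.268   0.1075] units [0.   0.13 4.43]
```

```bash

python3 -m jog '[[0,0.03,0.1,0.8,0],[0,0,0,0.8,0],[0,0,0,0.8,0],[0,0,0,0.8,0],[0,0,0,0.8,0],[0,0,0,0.4,0],[0,0,0,0,0],[0,0,0,0,0]]'
python3 -m jog '[[0,0,0,0.3,0],[0,0,0,0.2,0],[0,0,0,0.2,0],[0,0,0,0.2,0],[0,0,0,0,0],[0,0,0,0,0]]'
```

```text
time_s: 31.98
tool_pos: [0.5532, -0.2685, 0.1083]
tool_rot: [-180.0, 0.0, -3.8]
force: [-0.8, 0.5, 0.3]
grip_width: 0.0006
grasp_force: 0.0
time_s: 32.48
tool_pos: [0.5545, -0.2694, 0.0918]
tool_rot: [180.0, -0.2, -3.9]
force: [-0.3, -0.0, 6.7]
grip_width: 0.0005
grasp_force: 3.6
```

```bash

python3 -m jog '[[0,0,0,0.12,0],[0,0,0,0.1,0],[0,0,0,0,0],[0,0,0,0,0]]'
python3 -m jog '[[0,0,0,0.15,0],[0,0,0,0.1,0],[0,0,0,0,0],[0,0,0,0,0]]'
```

```text
time_s: 32.82
tool_pos: [0.5545, -0.2694, 0.0884]
tool_rot: [180.0, -0.2, -3.9]
force: [-1.6, 1.9, 11.3]
grip_width: 0.0005
grasp_force: 5.6
time_s: 33.15
tool_pos: [0.5547, -0.2696, 0.0881]
tool_rot: [-180.0, -0.3, -3.9]
force: [-10.2, 6.4, 35.8]
grip_width: 0.0006
grasp_force: 17.8
```

```bash

python3 -m jog '[[0,0,0,-0.4,0],[0,0,0,-0.8,0],[0,0,0,-1,0],[0,0,0,-1,0],[0,0,0,-1,0],[0,0,0,-0.8,0],[0,0,0,0,0],[0,0,0,0,0],[0,0,0,0,0],[0,0,0,0,0]]'
python3 - <<'E'
from h import *
from cell import read_camera
rack()
c=read_camera("side");P=cloud(c);hsv=cv2.cvtColor(c["color"],cv2.COLOR_RGB2HSV)
r=(abs(P[...,0]-.553)<.04)&(abs(P[...,1]+.268)<.04)&(P[...,2]>.05)&(P[...,2]<.1)&(hsv[...,1]>150)&((hsv[...,0]<6)|(hsv[...,0]>172));q=P[r]
print("plunger",np.percentile(q[:,2],80))
cv2.imwrite("pics/end.png",c["color"][:,:,::-1])
E
```

```text
time_s: 33.98
tool_pos: [0.5522, -0.2685, 0.1792]
tool_rot: [-180.0, 0.1, -3.9]
force: [0.6, 0.3, 0.3]
grip_width: 0.0004
grasp_force: 0.0
212 rack xy mm [ 34.4 -71.8  27.5] h med 0.0282
222 rack xy mm [33.2 -2.8 27.9] h med 0.0286
214 rack xy mm [-36.9 -71.6  27.4] h med 0.0283
243 rack xy mm [33.6 68.3 28.1] h med 0.0285
234 rack xy mm [-35.3  -4.   28.5] h med 0.0284
259 rack xy mm [-36.1  67.8  28. ] h med 0.0282
plunger 0.08659716602045611
```

View pics/end.png

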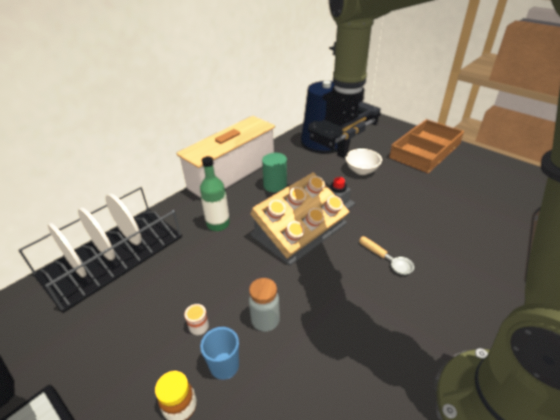

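The picture shows all six pockets filled (around 300,210), the spare pod standing at (196,320), the plunger up at (339,184) and the other things where they were.

```bash
python3 -c "
from cell import env
print(env.sign_off())"
```

```text
the job is handed in; nothing more can be done
None
```

I filled the three empty pockets (2, 4 and 5), pressed the plunger to its stop and let it spring back up, left the fourth spare standing on the worktop, and handed the job in at about 34 s; the sign-off returned no verdict.

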